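# Fit the tube die to the clay extruder and screw its ring down

## Robot

A 7-joint arm with a two-finger parallel gripper is mounted at the origin on the work surface. World frame = base frame: x ahead of the robot, y to its left, z up, the work surface at z = 0. Lengths are in m, angles in rad, forces in N, time in s.
With the tool pointing down it reaches from about 0.35 to 0.9 m from the base axis. Payload 8.1 kg.
Tool frame: the origin (TCP) lies midway between the tips of the shut fingers; the grasp point (between the pads) lies behind it (env.pinch_z is the z of the grasp point in the tool frame, in m); z points along the fingers, y is the line along which they close (so a half turn about z gives the same grasp; the last joint's range is limited). The gripper opens to 92 mm and grips with 3 to 60 N. Pads are 19 mm wide; open, the fingers measure 130 mm over their backs; the gripper's body (75 mm by 190 mm) begins 47 mm behind the grasp point.
Start: joints at [-1.337, 0.434, 0.025, 1.573, -0.012, 1.134, -0.075], TCP at [0.207, 0.59, 0.204] pointing down, gripper open.
Joint ranges: [-2.62, 2.62], [-0.44, 2.09], [-1.27, 1.32], [0.08, 2.57], [-1.32, 4.46], [0.12, 2], [-2.74, 2.74]. Speed limits (rad/s): [2.22, 2.22, 3.01, 3.01, 3.14, 3.14, 3.14].

## Interface

Orientations are given as [roll, pitch, yaw] about the fixed x, y, z axes, in that order (R = Rz(yaw) Ry(pitch) Rx(roll)).
In Python, from rig import env, eyes gives the robot as it stands. The module is installed in compiled form; this text tells all that it offers.
- The arm moves only by the tool drive_tool, never from a script. Its argument "steps" is a list of rows, each an object with "linear": the shift along the world's x, y, z in mm, a list of three; "twist": the turn, a rotation vector about the world's x, y, z in rad, a list of three; "gripper": the opening, from 0 (shut) to 1 (fully open). A call has 1 to 12 rows; each row is the pose to reach, as a shift and turn from the pose commanded when the call began; what a row does not reach only later rows make up. A row lasts 1/8 s, in which the tool goes at most 62.5 mm and 10.7 degrees, less where a joint would pass 70% of its speed; a pose out of reach is approached as far as the arm can. A call with a gripper value outside its range is refused whole. The fingers move at their own pace and stop on an object; the grip force is fixed at half the most. Time passes only in rows, so rows that repeat a pose let the fingers close. It gives the time, the measured TCP pose, the force, the opening and the grip force at its end, in the units of the state.
- env.get_state(): the state, without advancing time (a new reading comes with each control period).
- eyes.read_camera(name): name is "scene" or "side" or "wrist"; returns a dict with "pixels" (420x560x3 uint8, red, green, blue), "mtx" (3x3 intrinsics, pixels), "distortion" ([k1, k2, p1, p2, k3] as OpenCV has them; the pictures are not rectified), "rvec" (rotation vector, rad) and "tvec" (3), from world to camera coordinates, as OpenCV has them. Camera axes: x right, y down, z forward; pixel columns grow to the right and rows downward; lengths in m; the calibration is good to about 2 mm. A picture is of the moment at which its call begins. There is no depth.
- env.close_job(): hands the job in; it is judged then, once.
The state is a dict: "time_s": time; "q": joint angles; "qvel": joint speeds; "effort": joint torques, N m; "position": TCP position; "ee_rot": TCP orientation; "force": force on the tool from outside, world axes, zero at the start; "ft_torque": the same for the moment, N m; "grip_width": finger opening in m; "gripper_force": force on a finger pad.
Only numpy, scipy, OpenCV 4.12 (cv2) and the standard library are available. Lean on these libraries where they do the work, as an engineer would, in place of code of your own. Each camera call takes 0.05 s, during which the arm holds its last target. There are 200 camera calls.

## Task

Get the clay extruder ready: first lay the steel die with the brass bolt flat in the recess of the upright barrel's mouth, bolt up, and let go of it. Then put the red ring over it and screw it down clockwise until it is snug and holds the die firmly by itself, without forcing it or crushing the die, and let go. Leave the other things on the bench where they are.

Things in the scene. Friction and masses are not known exactly. Their poses are not given: they have to be found in the camera images.
- extruder: The fixed clay extruder, origin on the table under the barrel's axis, z up. An upright aluminium barrel, 44 mm outside, its mouth up, in a wooden foot 90 x 90 mm, 30 mm high, with a dark clamp 58 mm across up to 52 mm height; the clamp's screw sticks out 64 mm along +y at 41 mm height.
- mouth (a point): Centre of the barrel's mouth, on the axis and level with the rim, 150 mm above the table; z up. Outside, the barrel tapers as a lead-in from 44 mm diameter 5 mm below the rim to 40 mm at the rim.
- recess (a point): Centre of the die's seat: a flat ledge in the mouth, 4 mm below the rim, in a round recess 36 mm across. The hole in the ledge is 26 mm across.
- threads (a point): Point on the barrel's axis 10 mm below the rim. Around it, outside the barrel, three brass threads 120 deg apart stand out to 55 mm diameter. Each spans 76 deg, is 4.5 mm thick, gaps 44 deg; undersides 8 mm below the rim at one end, falling to 13 mm clockwise seen from above. Their angle round the barrel varies and is unrelated to this frame: feel (or see) the gaps.
- die: The die: a steel disk 34 mm across, 6 mm thick, lower edge chamfered 1.5 mm, with a round brass bolt standing on its centre, to hold it by. Origin at the centre of the underside, z up along the bolt. 65 to 105 g. Seated, its underside is 4 mm below the rim, its top face 2 mm above the rim.
- die_bolt (a point): Middle height of the die's bolt, 22 mm above the die's underside. The bolt is 12 mm across and runs from 6 to 32 mm above the underside.
- ring: The red screw ring, a knurled round cap lying open side down: 65 mm across, 21 mm high, gripped across its outside at any angle. Origin at the centre of the underside, z up. 90 to 145 g. Lowered on the barrel, it stops with its underside 2 to 9 mm below the rim where its pins land on the threads; in the gaps it drops until the flange rests on the die, underside 14 mm below the rim.
- ring_pins (a point): Ring axis at the height of its three inward steel pins, 2.5 mm above its underside. Pins 4 mm thick, tips on a 48 mm circle, at 0, 120 and 240 deg from the ring's x axis. Once dropped in the gaps, turn clockwise seen from above: they run under the threads and draw the ring down, tight after 30 to 85 deg.
- ring_flange (a point): Ring axis at the underside of its inward flange, 16 mm above the ring's underside; bore 58.6 mm below it, hole in the flange 22 mm (the die's bolt passes). Turned home it presses on the die; the torque then rises: about 0.2 N m more than when running free is snug, 0.45 is too much. It stays tight when let go.
- brush: Bystander: a brush, 170 mm, lying beside the extruder.
- wood_knife: Bystander: a flat wooden modelling knife, 170 mm, lying beside the extruder.
- teapot: Bystander: an unfired clay teapot with spout and handle, 92 mm high.
- sugar_pot: Bystander: a round lidded clay pot, 76 mm across, 79 mm high.
- bowl: Bystander: a pinkish bowl, 150 mm across, 70 mm high.
- spare_die: Bystander: a dark flat die with five holes and no bolt, 42 mm across, 6 mm thick: the wrong one, leave it.
Not all that is in view belongs to the job. There is more than one size of the die; the job needs the largest.

How it is judged:
By the outcome, as a careful person would: the job done as asked, in the order asked, and still so for the second after the job is handed in, with the robot touching nothing.
It also fails if it takes over 72 s, if anything falls off the work surface, if the arm or the gripper's body presses on something with over 40 N, if the wrist force passes 120 N, or if a joint passes its speed limit or range.

## Working session

There is one attempt and no reset: what is moved stays moved. The work goes in short steps, Python scripts to look and compute and a tool call to move; the robot and the scene stay as the last step left them, time stands still between calls to the robot, and variables do not carry over. Pictures are saved under pics/ and viewed, at most 10 in all, crops included, and the job is handed in when it is done.

Besides the shell and the picture viewer there is one more tool, called after "Call:" as name(argument=value, ...) on one line, values as JSON. drive_tool: Moves the arm, as the interface text tells. Its arguments: {"type":"object","properties":{"steps":{"type":"array","items":{"type":"object","properties":{"linear":{"type":"array","items":{"type":"number"}},"twist":{"type":"array","items":{"type":"number"}},"gripper":{"type":"number"}}}}},"required":["steps"]}

```bash
mkdir -p pics
cat > h.py <<'E'
import numpy as np, cv2
from rig import env, eyes
def snap(cam,name,crop=None,scale=1):
    d=eyes.read_camera(cam); im=d["pixels"][:,:,::-1].copy()
    if crop: x0,y0,x1,y1=crop; im=im[y0:y1,x0:x1]
    if scale!=1: im=cv2.resize(im,None,fx=scale,fy=scale,interpolation=cv2.INTER_CUBIC)
    cv2.imwrite(f"pics/{name}.png",im); 
    np.savez(f"pics/{name}.npz",**{k:np.array(v) for k,v in d.items()})
    return d
def ray(d,u,v):
    p=cv2.undistortPoints(np.array([[[u,v]]],float),np.array(d["mtx"],float),np.array(d["distortion"],float))[0,0]
    R=cv2.Rodrigues(np.array(d["rvec"],float))[0]; t=np.array(d["tvec"],float).reshape(3)
    return -R.T@t, R.T@np.array([p[0],p[1],1.])
def at_z(d,u,v,z):
    o,r=ray(d,u,v); return o+r*(z-o[2])/r[2]
def proj(d,P):
    return cv2.projectPoints(np.array(P,float).reshape(-1,1,3),np.array(d["rvec"],float),np.array(d["tvec"],float),np.array(d["mtx"],float),np.array(d["distortion"],float))[0].reshape(-1,2)
def tri(*obs):
    A=np.zeros((3,3));b=np.zeros(3)
    for d,u,v in obs:
        o,r=ray(d,u,v); r/=np.linalg.norm(r); M=np.eye(3)-np.outer(r,r); A+=M;b+=M@o
    return np.linalg.solve(A,b)
def load(n): return dict(np.load(f"pics/{n}.npz"))
E
python3 - <<'E'
from h import *
a=snap("scene","a");b=snap("side","b");c=snap("wrist","c")
im=np.vstack([np.hstack([x["pixels"] for x in (a,b)])])[:,:,::-1]
s=env.get_state(); print(s, env.pinch_z)
for d in (a,b,c): print(ray(d,280,210))
E
```

```text
{'time_s': 0.15, 'q': array([-1.33659128,  0.43503351,  0.02500329,  1.57382449, -0.01159771,
        1.13402977, -0.07511034]), 'qvel': array([-1.69239080e-03, -3.06945622e-03,  9.83207365e-06, -3.77292488e-03,
        9.07947277e-05, -5.67125258e-04, -1.45091675e-03]), 'effort': array([ 1.75902762e-03, -6.68254209e+01,  9.86051224e-01, -3.14688134e+01,
       -6.05209451e-02,  3.93929682e-02,  1.44140972e-04]), 'position': array([0.20647859, 0.58949444, 0.2038685 ]), 'ee_rot': array([-3.14044873e+00,  1.19405694e-04,  2.80468387e+00]), 'force': array([ 1.11645368, -0.23138005,  0.48687351]), 'ft_torque': array([-0.04791803,  0.02575374,  0.02407677]), 'gripper_force': 0.0, 'grip_width': 0.09151969061278743} -0.0188
(array([1.09416908, 0.39188355, 0.83948788]), array([-0.53300567, -0.37838762, -0.75704984]))
(array([ 0.46586209, -0.8128942 ,  0.70765772]), array([ 0.10352887,  0.82601163, -0.55435541]))
(array([0.13860287, 0.61339611, 0.38306097]), array([ 0.26214715, -0.109624  , -0.958966  ]))
```

View pics/a.png

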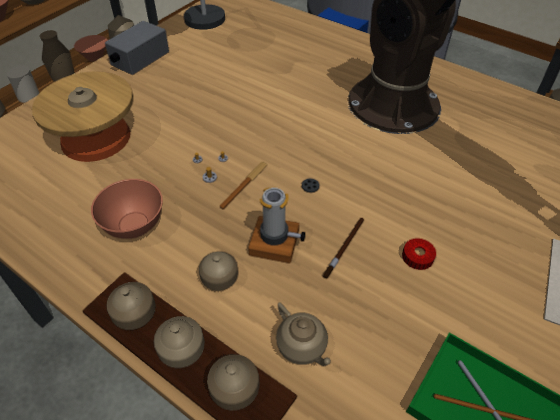

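View pics/b.png

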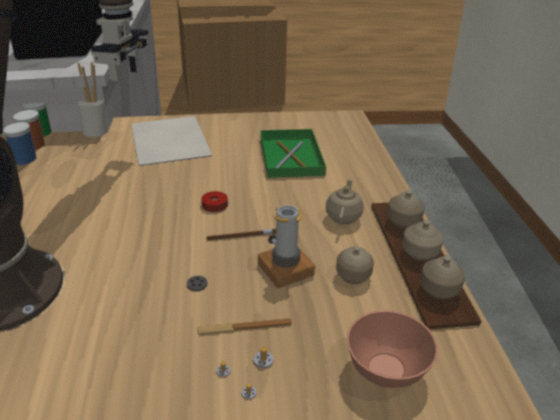

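Scene: dies at (197,158), (223,157) and (209,174, the largest), mouth about (273,196), ring (419,254). Side: large die (263,357), mouth (287,213), ring (215,201). I'll enlarge these.

Run:
```python
from h import *
a=load("a");b=load("b")
def crop(d,cx,cy,w=50,h=50,s=5): 
    return cv2.resize(d["pixels"][cy-h//2:cy+h//2,cx-w//2:cx+w//2,::-1],None,fx=s,fy=s,interpolation=cv2.INTER_CUBIC)
im=np.vstack([np.hstack([crop(a,208,170),crop(a,274,205),crop(a,419,254)]),np.hstack([crop(b,258,360),crop(b,287,220),crop(b,215,201)])])
cv2.imwrite("pics/d.png",im)
for d in (a,b):
    h=cv2.cvtColor(d["pixels"],cv2.COLOR_RGB2HSV).astype(int); p=d["pixels"].astype(int)
    m=((p[...,0]>90)&(p[...,1]<40)&(p[...,2]<40)).astype(np.uint8)
    n,l,st,c=cv2.connectedComponentsWithStats(m)
    for i in range(1,n):
        if st[i,4]>60: print(st[i],c[i])
```

```text
[404 239  32  25 540] [419.69259259 250.96111111]
[203 193  23  13 192] [213.5625     199.13020833]
```

View pics/d.png

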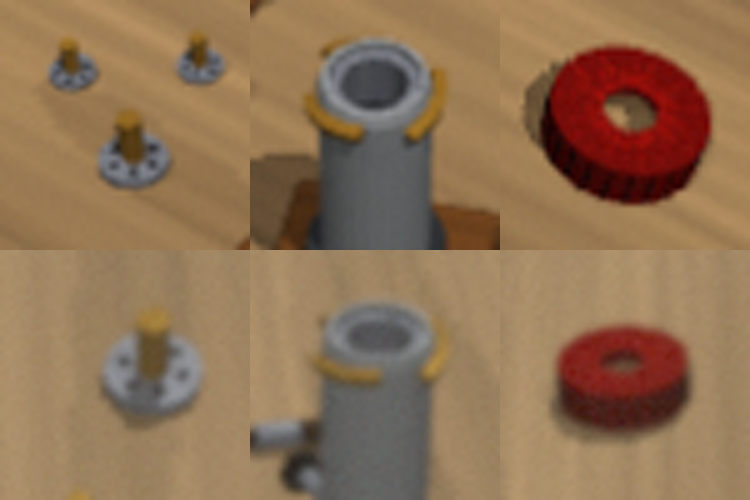

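The largest die is the front one, with its bolt top at scene (209,168). The mouth rim centre is at scene (273.8,196) and side (287.2,212). The brass threads and their gaps can be seen.

Run:
```python
from h import *
a=load("a");b=load("b")
def both(n,A,B,z):
    print(n,"tri",tri((a,*A),(b,*B)).round(4),"z-scene",at_z(a,*A,z).round(4),"z-side",at_z(b,*B,z).round(4))
both("boltTop",(209,168),(263.6,348),.032)
both("dieface",(209.8,176),(263.4,358.8),.006)
both("mouth",(273.8,196),(287.2,212),.150)
both("ring",(420,251),(214.4,198.4),.021)
m=tri((a,273.8,196),(b,287.2,212)); m[2]=.15
# thread phase fit: brass mask in both views; end of thread undersides 8mm (theta0) falling to 13 clockwise (theta0-76)
# search over phase with visibility (outer face pointing to camera), refine centre
def mask(d):
    p=d["pixels"].astype(int); return ((p[...,0]-p[...,2])>60)&(p[...,0]-p[...,1]>15)
def box(d,c):
    M=mask(d); u,v=proj(d,[c])[0]; o=np.zeros_like(M); 
    x,y=int(u),int(v); o[y-14:y+13,x-17:x+18]=M[y-14:y+13,x-17:x+18]; return o
def render(d,c,ph):
    im=np.zeros((420*4,560*4),np.uint8); o,_=ray(d,280,210)
    for k in range(3):
        for th in np.arange(0,76,2):
            t=np.radians(ph+120*k-th); un=-(8+5*th/76)/1000
            q=[]
            e=np.array([np.cos(t),np.sin(t),0])
            t2=np.radians(ph+120*k-th-2); e2=np.array([np.cos(t2),np.sin(t2),0])
            P=np.array([c+r*w+[0,0,z] for w,r,z in [(e,.0275,un),(e2,.0275,un),(e2,.0275,un+.0045),(e,.0275,un+.0045),(e,.022,un+.0045),(e2,.022,un+.0045),(e,.022,un),(e2,.022,un)]])
            cv2.fillConvexPoly(im,cv2.convexHull((proj(d,P)*4+1.5).astype(np.int32)),255)
    # barrel occludes
    A=np.radians(np.arange(0,360,10)); circ=lambda r,z:np.array([c+[r*np.cos(x),r*np.sin(x),z] for x in A])
    hull=cv2.convexHull((proj(d,np.vstack([circ(.020,0),circ(.022,-.005)]))*4+1.5).astype(np.int32))
    occ=np.zeros_like(im); cv2.fillConvexPoly(occ,hull,255)
    # front wall of barrel hides rear threads: recompute: rear threads below hidden by body
    body=cv2.convexHull((proj(d,np.vstack([circ(.020,0),circ(.022,-.005),circ(.022,-.06)]))*4+1.5).astype(np.int32))
    front=np.zeros_like(im)
    for k in range(3):
        for th in np.arange(0,76,2):
            t=np.radians(ph+120*k-th-1); e=np.array([np.cos(t),np.sin(t),0]); 
            if e@(o-c)<0: continue
            un=-(8+5*th/76)/1000; tt=np.radians([ph+120*k-th,ph+120*k-th-2])
            P=np.array([c+[r*np.cos(x),r*np.sin(x),un+h] for x in tt for r in (.0222,.0275) for h in (0,.0045)])
            cv2.fillConvexPoly(front,cv2.convexHull((proj(d,P)*4+1.5).astype(np.int32)),255)
    tmp=np.zeros_like(im); cv2.fillConvexPoly(tmp,body,255)
    im[tmp>0]=0; im|=front; im[occ>0]=0
    return cv2.resize(im,(560,420),interpolation=cv2.INTER_AREA)>110
for n,d,uv in (("scene",a,(273.8,196)),("side",b,(287.2,212))):
    c=at_z(d,*uv,.15); M=box(d,c); best=[]
    for ph in range(0,120,3):
        R=render(d,c,ph); best.append(((R&M).sum()/max(1,(R|M).sum()),ph))
    print(n,M.sum(),sorted(best)[::-1][:4])
s=env.get_state();print(s["position"])
```

```text
boltTop tri [ 0.5181 -0.2209  0.0317] z-scene [ 0.5179 -0.2206  0.032 ] z-side [ 0.5183 -0.2213  0.032 ]
dieface tri [ 0.5179 -0.2218  0.0049] z-scene [ 0.5186 -0.2209  0.006 ] z-side [ 0.5179 -0.2228  0.006 ]
mouth tri [0.5841 0.0155 0.1461] z-scene [0.5873 0.0175 0.15  ] z-side [0.583  0.0101 0.15  ]
ring tri [0.4389 0.2775 0.0189] z-scene [0.44   0.2779 0.021 ] z-side [0.4393 0.2737 0.021 ]
scene 553 [(np.float64(0.15640599001663893), 24), (np.float64(0.1537190082644628), 18), (np.float64(0.15282392026578073), 30), (np.float64(0.15166666666666667), 21)]
side 377 [(np.float64(0.11467889908256881), 0), (np.float64(0.11238532110091744), 117), (np.float64(0.11212814645308924), 6), (np.float64(0.1111111111111111), 9)]
[0.20647859 0.58949444 0.2038685 ]
```

Call:
drive_tool(steps=[{"linear": [312,-810,-60],"gripper": 0.5},{"linear": [312,-810,-60],"gripper": 0.5},{"linear": [312,-810,-60],"gripper": 0.5},{"linear": [312,-810,-60],"gripper": 0.5},{"linear": [312,-810,-60],"gripper": 0.5},{"linear": [312,-810,-60],"gripper": 0.5},{"linear": [312,-810,-60],"gripper": 0.5},{"linear": [312,-810,-60],"gripper": 0.5},{"linear": [312,-810,-60],"gripper": 0.5},{"linear": [312,-810,-60],"gripper": 0.5},{"linear": [312,-810,-60],"gripper": 0.5},{"linear": [312,-810,-60],"gripper": 0.5}])

```text
validation failed for argument at $.st...
```

Call:
drive_tool(steps=[{"linear": [37,-97,-10],"gripper": 0.5},{"linear": [37,-97,-10],"gripper": 0.5},{"linear": [37,-97,-10],"gripper": 0.5},{"linear": [37,-97,-10],"gripper": 0.5}])

```text
validation failed for argument at $.st...
```

Call:
drive_tool(steps=[{"linear": [312,-810,-60],"twist": [0,0,0],"gripper": 0.5},{"linear": [312,-810,-60],"twist": [0,0,0],"gripper": 0.5},{"linear": [312,-810,-60],"twist": [0,0,0],"gripper": 0.5},{"linear": [312,-810,-60],"twist": [0,0,0],"gripper": 0.5},{"linear": [312,-810,-60],"twist": [0,0,0],"gripper": 0.5},{"linear": [312,-810,-60],"twist": [0,0,0],"gripper": 0.5},{"linear": [312,-810,-60],"twist": [0,0,0],"gripper": 0.5},{"linear": [312,-810,-60],"twist": [0,0,0],"gripper": 0.5},{"linear": [312,-810,-60],"twist": [0,0,0],"gripper": 0.5},{"linear": [312,-810,-60],"twist": [0,0,0],"gripper": 0.5},{"linear": [312,-810,-60],"twist": [0,0,0],"gripper": 0.5},{"linear": [312,-810,-60],"twist": [0,0,0],"gripper": 0.5}])

```text
time_s: 1.65
position: [0.476, -0.1101, 0.1527]
ee_rot: [3.141, 0.0, 2.805]
force: [1.7, 0.6, -0.1]
grip_width: 0.046
gripper_force: 0.0
```

Call:
drive_tool(steps=[{"linear": [42,-111,-9],"twist": [0,0,0],"gripper": 0.5},{"linear": [42,-111,-9],"twist": [0,0,0],"gripper": 0.5},{"linear": [42,-111,-9],"twist": [0,0,0],"gripper": 0.5},{"linear": [42,-111,-9],"twist": [0,0,0],"gripper": 0.5}])

```text
time_s: 2.15
position: [0.5171, -0.219, 0.1432]
ee_rot: [3.141, -0.001, 2.804]
force: [-0.2, -0.8, 0.7]
grip_width: 0.0462
gripper_force: 0.0
```

Run:
```python
from h import *
a=load("a")
for uv in ((197.5,159.5),(223,158.5)): print(at_z(a,*uv,.003).round(4))
s=env.get_state(); print(s["position"],s["q"].round(3),s["force"],s["ft_torque"])
w=snap("wrist","w1")
print(proj(w,[[.518,-.221,.032],[.518,-.221,.006]]))
```

```text
[ 0.4913 -0.2852  0.003 ]
[ 0.4519 -0.2367  0.003 ]
[ 0.51708891 -0.2189827   0.14323222] [-0.046  0.414  0.482  1.836 -0.232  0.949  1.771] [-0.15757397 -0.76794456  0.66288593] [ 0.0016294  -0.01523716 -0.00311351]
[[283.77230548 195.37850593]
 [283.91794669 188.10486795]]
```

View pics/w1.png

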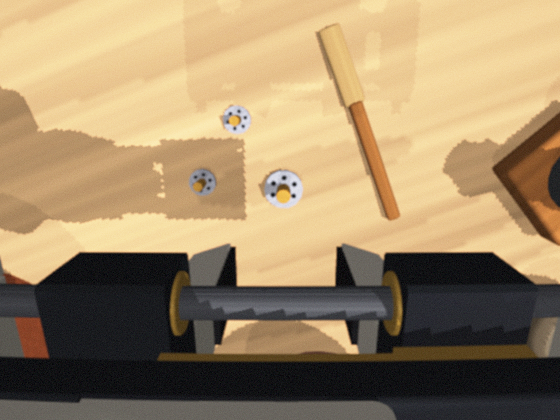

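The wrist view shows the bolt top at about (283,195), matching the prediction (283.8,195.4). The fingers are clear of the small dies, so I'm going down.

Call:
drive_tool(steps=[{"linear": [1,-1,-60],"twist": [0,0,0],"gripper": 0.5},{"linear": [1,-1,-110],"twist": [0,0,0],"gripper": 0.5},{"linear": [1,-1,-120],"twist": [0,0,0],"gripper": 0.5},{"linear": [1,-1,-126],"twist": [0,0,0],"gripper": 0.5},{"linear": [1,-1,-126],"twist": [0,0,0],"gripper": 0.5},{"linear": [1,-1,-126],"twist": [0,0,0],"gripper": 0.5}])

```text
time_s: 2.95
position: [0.5196, -0.2206, 0.0192]
ee_rot: [3.141, 0.002, 2.805]
force: [0.9, -1.2, 1.1]
grip_width: 0.0458
gripper_force: 0.0
```

Call:
drive_tool(steps=[{"linear": [-1,0,-9],"twist": [0,0,0],"gripper": 0.5},{"linear": [-1,0,-9],"twist": [0,0,0],"gripper": 0.0},{"linear": [-1,0,-9],"twist": [0,0,0],"gripper": 0.0},{"linear": [-1,0,-9],"twist": [0,0,0],"gripper": 0.0},{"linear": [-1,0,-9],"twist": [0,0,0],"gripper": 0.0},{"linear": [-1,0,-9],"twist": [0,0,0],"gripper": 0.0}])

```text
time_s: 3.7
position: [0.5183, -0.2221, 0.0101]
ee_rot: [-3.14, 0.003, 2.804]
force: [-4.6, -4.5, 13.6]
grip_width: 0.0018
gripper_force: 6.7
```

Run:
```python
from h import *
s=env.get_state(); print(s)
b=snap("side","e",(200,280,340,400),1);w=snap("wrist","w2")
im=np.hstack([w["pixels"][100:400,130:450],cv2.resize(b["pixels"][300:400,200:320],None,fx=3,fy=3)])[:,:,::-1]
cv2.imwrite("pics/f.png",im)
```

```text
{'time_s': 3.7, 'q': array([ 0.0333334 ,  0.59360413,  0.39139303,  1.94354577, -0.35001463,
        0.6677466 ,  1.87457221]), 'qvel': array([ 3.90903554e-03, -6.18837640e-03,  1.38596872e-02,  2.77792269e-03,
        7.14433270e-03,  2.44245729e-03,  5.30241532e-05]), 'effort': array([-3.80773902e+00, -5.53810680e+01,  2.52406284e+00, -1.78077185e+01,
       -1.47725914e+00, -4.26921733e-01, -2.92190036e-02]), 'position': array([ 0.51826212, -0.22211475,  0.010092  ]), 'ee_rot': array([-3.14045853e+00,  2.67581748e-03,  2.80386244e+00]), 'force': array([-4.6347469 , -4.47935139, 13.56830409]), 'ft_torque': array([-0.78851744,  0.99707622,  0.0022749 ]), 'gripper_force': 6.653773473808542, 'grip_width': 0.0018275509635809078}
```

View pics/f.png

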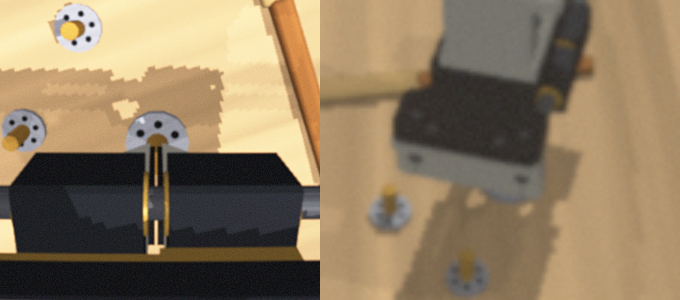

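Run:
```python
from h import *
w=load("w2"); p=at_z(w,288,243,.006); s=env.get_state()
print(p, proj(w,[s["position"]]), p-s["position"])
print(at_z(w,288+32,243,.006)-p, at_z(w,288,211,.006)-p)
x=np.array([-.944,.33]); print((p-s["position"])[:2]@x)
w1=load("w1"); print(at_z(w1,283,188,.006),at_z(w1,283.5,195,.032))
```

```text
[ 0.51870265 -0.22119783  0.006     ] [[286.09739445 244.80205489]] [ 0.00086101  0.00076109 -0.00392654]
[0.00560452 0.01594461 0.        ] [-0.01665519  0.00582204  0.        ]
-0.0005616371390613854
[ 0.51764596 -0.22172554  0.006     ] [ 0.51763068 -0.22110263  0.032     ]
```

The fingers are nearly shut (1.8 mm) although the die looks centred under the TCP. I'll open them and look.

Call:
drive_tool(steps=[{"linear": [0,0,0],"twist": [0,0,0],"gripper": 0.5},{"linear": [0,0,0],"twist": [0,0,0],"gripper": 0.5},{"linear": [0,0,0],"twist": [0,0,0],"gripper": 0.5},{"linear": [0,0,35],"twist": [0,0,0],"gripper": 0.5},{"linear": [0,0,50],"twist": [0,0,0],"gripper": 0.5},{"linear": [0,0,50],"twist": [0,0,0],"gripper": 0.5}])

```text
time_s: 4.55
position: [0.5183, -0.2205, 0.0595]
ee_rot: [3.141, 0.002, 2.805]
force: [0.1, 0.1, 0.2]
grip_width: 0.0457
gripper_force: 0.0
```

Run:
```python
from h import *
s=env.get_state(); print(s["position"],s["force"],s["grip_width"])
w=snap("wrist","w3"); a=snap("scene","a3");b=snap("side","b3")
c=lambda d,x,y,h: cv2.resize(d["pixels"][y-h:y+h,x-h:x+h],(300,300),interpolation=cv2.INTER_CUBIC)
cv2.imwrite("pics/g.png",np.hstack([c(w,286,230,120)[:, :],c(a,209,172,25)])[:,:,::-1])
```

```text
[ 0.51829072 -0.22051234  0.05952441] [0.13147992 0.05316558 0.24770565] 0.045710840866353686
```

View pics/g.png

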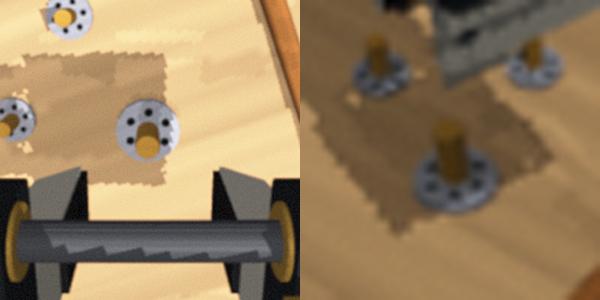

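Run:
```python
from h import *
w=load("w3"); a=load("a3"); P=np.array([ 0.51829, -0.22051,0.0595])
print(proj(w,[P,P+[0,0,.0188],[.5183,-.2205,.032],[.5183,-.2205,.006]]))
print(at_z(w,283.6,227.6,.032),at_z(w,283.6,212.4,.006))
# scene crop scale 6: origin 184,147
A=(184+449/6,147+130/6);D=(184+456/6,147+180/6)
print(at_z(a,*A,.032),at_z(a,*D,.006), tri((w,283.6,227.6),(a,*A)))
```

```text
[[285.79296296 245.04514731]
 [285.80755608 260.11168695]
 [285.79757623 227.48012158]
 [285.78262239 214.36142589]]
[ 0.51794329 -0.22174515  0.032     ] [ 0.51655934 -0.22140451  0.006     ]
[ 0.45170449 -0.12530312  0.032     ] [ 0.45165735 -0.12275313  0.006     ] [ 0.48285435 -0.16788424  0.05598807]
```

Call:
drive_tool(steps=[{"linear": [0,-1,-35],"twist": [0,0,0],"gripper": 0.5},{"linear": [0,-1,-46],"twist": [0,0,0],"gripper": 0.4},{"linear": [0,-1,-46],"twist": [0,0,0],"gripper": 0.25},{"linear": [0,-1,-46],"twist": [0,0,0],"gripper": 0.2},{"linear": [0,-1,-46],"twist": [0,0,0],"gripper": 0.2}])

```text
time_s: 5.32
position: [0.5181, -0.2215, 0.0135]
ee_rot: [3.141, 0.001, 2.805]
force: [0.5, -0.5, -0.2]
grip_width: 0.0191
gripper_force: 0.0
```

Call:
drive_tool(steps=[{"linear": [0,0,0],"twist": [0,0,0],"gripper": 0.1},{"linear": [0,0,0],"twist": [0,0,0],"gripper": 0.1}])

```text
time_s: 5.58
position: [0.5177, -0.2213, 0.0131]
ee_rot: [3.141, 0.001, 2.805]
force: [0.4, 0.0, -1.2]
grip_width: 0.0095
gripper_force: 0.0
```

Run:
```python
from h import *
s=env.get_state(); print(s["position"],s["force"],s["grip_width"])
w=snap("wrist","w4"); a=snap("side","a4")
cv2.imwrite("pics/i.png",np.hstack([cv2.resize(w["pixels"][130:330,190:390],(600,600),interpolation=cv2.INTER_CUBIC)])[:,:,::-1])
```

```text
[ 0.51774627 -0.22133222  0.01305169] [ 0.3806869   0.00691139 -1.20101331] 0.009485307776470006
```

View pics/i.png

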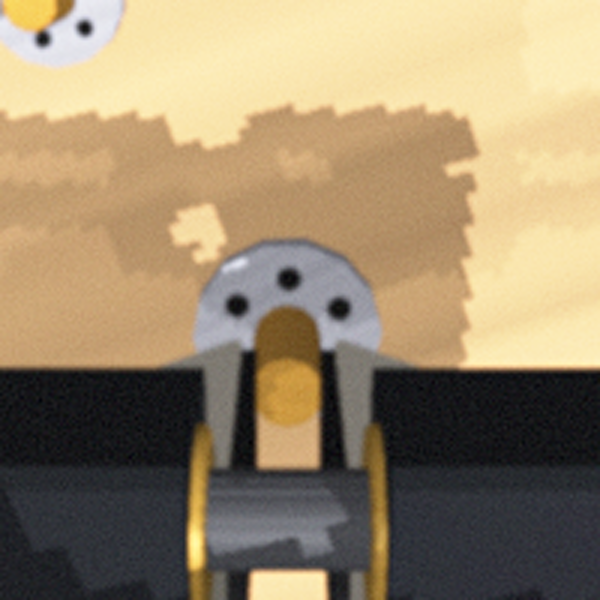

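The bolt stands right between the pads at a 9.5 mm reading, and the die hasn't moved. I'll close longer at this slightly higher pose and do a small test lift.

Call:
drive_tool(steps=[{"linear": [0,0,0],"twist": [0,0,0],"gripper": 0},{"linear": [0,0,0],"twist": [0,0,0],"gripper": 0},{"linear": [0,0,0],"twist": [0,0,0],"gripper": 0},{"linear": [0,0,0],"twist": [0,0,0],"gripper": 0}])

```text
time_s: 6.18
position: [0.5175, -0.2213, 0.0127]
ee_rot: [3.142, -0.0, 2.805]
force: [-0.5, -0.5, -0.6]
grip_width: 0.0002
gripper_force: 0.0
```

Call:
drive_tool(steps=[{"linear": [0,0,5],"twist": [0,0,0],"gripper": 0},{"linear": [0,0,20],"twist": [0,0,0],"gripper": 0},{"linear": [0,0,20],"twist": [0,0,0],"gripper": 0}])

```text
time_s: 6.55
position: [0.5186, -0.2218, 0.0343]
ee_rot: [3.141, 0.003, 2.805]
force: [0.1, 0.3, -0.0]
grip_width: 0.0002
gripper_force: 0.0
```

Run:
```python
from h import *
s=env.get_state(); print(s["position"],s["force"],s["grip_width"],s["gripper_force"])
w=snap("wrist","w5"); a=snap("scene","a5");b=snap("side","b5")
c=lambda d,x,y,h: cv2.resize(d["pixels"][y-h:y+h,x-h:x+h],(380,380),interpolation=cv2.INTER_CUBIC)
cv2.imwrite("pics/j.png",np.hstack([c(w,286,230,80),c(b,263,350,35)])[:,:,::-1])
```

```text
[ 0.51860446 -0.22182335  0.03433377] [ 0.14830995  0.29263212 -0.01606473] 0.00021089521273030606 0.0
```

View pics/j.png

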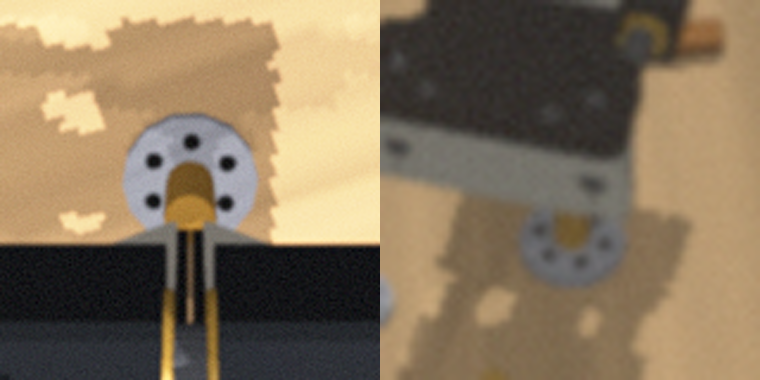

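Run:
```python
from h import *
w=load("w5"); P=np.array([.5185,-.2217,.0343])
x=np.array([-.944,.33,0]); y=np.array([.33,.944,0])
for dz in (0,.0188,.04):
  for dx in (-.0095,0,.0095): print(dz,dx,proj(w,[P+x*dx+[0,0,dz]]).round(1))
print(ray(w,280,210), (ray(w,280,210)[0]-P)@np.c_[x,y,[0,0,1]])
for n in("a5","b5"):
  d=load(n); print(n,proj(d,[P,P+[0,0,.05],[.518,-.221,.032]]).round(1))
```

```text
0 -0.0095 [[286.  261.6]]
0 0 [[286.  244.8]]
0 0.0095 [[286.  227.4]]
0.0188 -0.0095 [[286.  278.2]]
0.0188 0 [[286.  259.8]]
0.0188 0.0095 [[286.  240.9]]
0.04 -0.0095 [[286.  301.3]]
0.04 0 [[286. 281.]]
0.04 0.0095 [[286.  259.9]]
(array([ 0.45023516, -0.19793392,  0.21348321]), array([ 0.26501151, -0.10909753, -0.95823848])) [ 7.22848098e-02 -9.22198494e-05  1.79183211e-01]
a5 [[208.4 167.2]
 [206.1 151.3]
 [208.8 168. ]]
b5 [[263.7 347.2]
 [263.8 326.6]
 [263.4 347.9]]
```

The geometry is clear now. The tips appear at row 246 where a pad front at the TCP should be at row 227. Contact with the bolt top began at a reported z of about 0.010. So the real tips sit about 21 mm above the reported TCP, and both closings were above the bolt. I'll go lower and watch the force.

Call:
drive_tool(steps=[{"linear": [0,0,0],"twist": [0,0,0],"gripper": 0.5},{"linear": [0,0,0],"twist": [0,0,0],"gripper": 0.5},{"linear": [0,0,0],"twist": [0,0,0],"gripper": 0.5},{"linear": [0,0,-20],"twist": [0,0,0],"gripper": 0.5},{"linear": [0,0,-30],"twist": [0,0,0],"gripper": 0.5},{"linear": [0,0,-35],"twist": [0,0,0],"gripper": 0.5},{"linear": [0,0,-35],"twist": [0,0,0],"gripper": 0.5}])

```text
time_s: 7.58
position: [0.5174, -0.2214, -0.0024]
ee_rot: [-3.142, -0.0, 2.805]
force: [0.4, 0.1, 1.0]
grip_width: 0.046
gripper_force: 0.0
```

Call:
drive_tool(steps=[{"linear": [0,0,-2],"twist": [0,0,0],"gripper": 0.5},{"linear": [0,0,-4],"twist": [0,0,0],"gripper": 0.5},{"linear": [0,0,-5],"twist": [0,0,0],"gripper": 0.5}])

```text
time_s: 7.95
position: [0.5176, -0.2213, -0.0072]
ee_rot: [3.142, 0.0, 2.805]
force: [0.5, -0.5, 0.3]
grip_width: 0.0452
gripper_force: 0.0
```

Call:
drive_tool(steps=[{"linear": [0,0,-3],"twist": [0,0,0],"gripper": 0.5},{"linear": [0,0,-3],"twist": [0,0,0],"gripper": 0.2},{"linear": [0,0,-3],"twist": [0,0,0],"gripper": 0},{"linear": [0,0,-3],"twist": [0,0,0],"gripper": 0},{"linear": [0,0,-3],"twist": [0,0,0],"gripper": 0},{"linear": [0,0,-3],"twist": [0,0,0],"gripper": 0}])

```text
time_s: 8.7
position: [0.5175, -0.2214, -0.0102]
ee_rot: [3.142, 0.0, 2.805]
force: [-1.1, 0.4, 0.5]
grip_width: 0.0111
gripper_force: 30.0
```

Call:
drive_tool(steps=[{"linear": [0,0,30],"twist": [0,0,0],"gripper": 0},{"linear": [0,0,90],"twist": [0,0,0],"gripper": 0},{"linear": [0,0,150],"twist": [0,0,0],"gripper": 0},{"linear": [10,20,200],"twist": [0,0,0],"gripper": 0},{"linear": [30,70,230],"twist": [0,0,0],"gripper": 0},{"linear": [55,120,230],"twist": [0,0,0],"gripper": 0},{"linear": [85,175,230],"twist": [0,0,0],"gripper": 0},{"linear": [105,223,230],"twist": [0,0,0],"gripper": 0},{"linear": [105,223,230],"twist": [0,0,0],"gripper": 0},{"linear": [105,223,230],"twist": [0,0,0],"gripper": 0}])

```text
time_s: 9.95
position: [0.6221, 0.0011, 0.2194]
ee_rot: [-3.141, -0.0, 2.805]
force: [0.0, -1.2, -1.1]
grip_width: 0.0111
gripper_force: 30.0
```

Run:
```python
from h import *
s=env.get_state(); print(s["position"],s["ee_rot"],s["force"],s["ft_torque"],s["grip_width"],s["gripper_force"],s["q"].round(2))
w=snap("wrist","w6")
u,v=proj(w,[[.585,.0145,.15]])[0]; print(u,v)
x0,y0=int(u)-70,int(v)-60
print(x0,y0)
im=cv2.resize(w["pixels"][max(y0,0):y0+130,x0:x0+140],None,fx=4,fy=4,interpolation=cv2.INTER_CUBIC)[:,:,::-1]
cv2.imwrite("pics/k.png",im); print(im.shape)
```

```text
[0.62210138 0.00112876 0.21940069] [-3.14056613e+00 -4.73481196e-04  2.80475271e+00] [ 0.01903852 -1.23827255 -1.10019606] [-0.08002622 -0.02052694 -0.01847479] 0.01111699098036296 29.999647736549377 [-0.41  0.44  0.47  1.59 -0.21  1.17  1.34]
286.42205530277334 151.16506554082486
216 91
(520, 560, 3)
```

View pics/k.png

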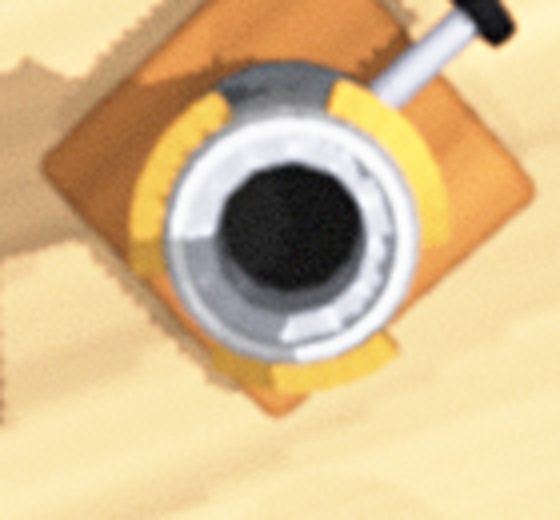

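Run:
```python
from h import *
w=load("w6"); px=lambda x,y:((x+.5)/4-.5+216,(y+.5)/4-.5+91)
print("rim if z.15",at_z(w,*px(290.5,237),.15),"z.145",at_z(w,*px(290.5,237),.145),"hole",at_z(w,*px(290,228),.146), at_z(w,*px(290,228),.14))
# size of outer circle
L=at_z(w,*px(165,237),.15);R=at_z(w,*px(416,237),.15);T=at_z(w,*px(290,112),.15);B=at_z(w,*px(290,362),.15)
print(np.linalg.norm(L-R),np.linalg.norm(T-B),(L+R)/2,(T+B)/2)
c=(L+R+T+B)[:2]/4
for n,p,z in (("Ahi",(145,270),.1465),("Alo",(225,100),.1415),("Bhi",(335,85),.1465),("Blo",(435,240),.1415),("Chi",(395,345),.1465),("Clo",(215,360),.1415)):
  q=at_z(w,*px(*p),z)[:2]-c; print(n,np.degrees(np.arctan2(q[1],q[0])).round(1),np.linalg.norm(q).round(4))
# edge fit: radial gradient search for the rim's silhouette and circle fit in world plane
g=cv2.GaussianBlur(cv2.cvtColor(w["pixels"],cv2.COLOR_RGB2GRAY),(3,3),0).astype(np.float32)
for z,r0 in((.15,.020),):
  pts=[]
  for th in np.radians(np.arange(0,360,5)):
    rs=np.arange(.015,.0235,.00025)
    P=np.array([[c[0]+r*np.cos(th),c[1]+r*np.sin(th),z] for r in rs]); uv=proj(w,P).astype(np.float32)
    v=cv2.remap(g,uv[:,0],uv[:,1],cv2.INTER_LINEAR).ravel(); gr=np.gradient(v); i=np.argmin(gr)
    pts.append((*P[i,:2],rs[i]))
  pts=np.array(pts); m=abs(pts[:,2]-np.median(pts[:,2]))<.0015
  A=np.c_[2*pts[m,:2],np.ones(m.sum())]; s=np.linalg.lstsq(A,(pts[m,:2]**2).sum(1),rcond=None)[0]
  print("fit",s[:2],np.sqrt(s[2]+s[:2]@s[:2]),m.sum())
```

```text
rim if z.15 [0.58458993 0.01593686 0.15      ] z.145 [0.58519774 0.01575429 0.145     ] hole [0.58360961 0.01621171 0.146     ] [0.58430417 0.01600262 0.14      ]
0.0419305614929575 0.041740296850315745 [0.58457727 0.01594084 0.15      ] [0.58497673 0.01571436 0.15      ]
Ahi -96.0 0.0254
Alo -173.0 0.0248
Bhi 144.2 0.0259
Blo 67.6 0.0251
Chi 24.6 0.0261
Clo -49.6 0.0261
fit [0.58525256 0.01589465] 0.020293260931981243 54
```

The wrist view shows the mouth circle centred at about (288,150). The threads' high ends lie at world angles of about 24°, 144° and -96°, so the gap centres are about 46° + 120°·k. I'm moving over the mouth and going down.

Call:
drive_tool(steps=[{"linear": [-20,8,0],"twist": [0,0,0],"gripper": 0},{"linear": [-37.3,14.5,0],"twist": [0,0,0],"gripper": 0},{"linear": [-37.3,14.5,-20],"twist": [0,0,0],"gripper": 0},{"linear": [-37.3,14.5,-50],"twist": [0,0,0],"gripper": 0},{"linear": [-37.3,14.5,-70],"twist": [0,0,0],"gripper": 0},{"linear": [-37.3,14.5,-74],"twist": [0,0,0],"gripper": 0},{"linear": [-37.3,14.5,-74],"twist": [0,0,0],"gripper": 0},{"linear": [-37.3,14.5,-74],"twist": [0,0,0],"gripper": 0}])

```text
time_s: 11.0
position: [0.5858, 0.0157, 0.1468]
ee_rot: [3.141, 0.001, 2.804]
force: [-0.5, -0.9, -0.8]
grip_width: 0.0108
gripper_force: 30.0
```

Run:
```python
from h import *
s=env.get_state(); print(s["position"],s["ee_rot"],s["force"],s["ft_torque"],s["grip_width"])
```

```text
[0.58579557 0.0157358  0.14676941] [3.14088569e+00 1.42798240e-03 2.80406444e+00] [-0.52511425 -0.85189896 -0.83832774] [-0.0208121  -0.02644964  0.00798879] 0.010816032234412774
```

Call:
drive_tool(steps=[{"linear": [-0.6,0,-3],"twist": [0,0,0],"gripper": 0},{"linear": [-0.6,0,-6],"twist": [0,0,0],"gripper": 0},{"linear": [-0.6,0,-8],"twist": [0,0,0],"gripper": 0},{"linear": [-0.6,0,-8],"twist": [0,0,0],"gripper": 0}])

```text
time_s: 11.5
position: [0.5845, 0.0162, 0.1375]
ee_rot: [-3.141, -0.0, 2.805]
force: [-0.4, -0.4, -0.6]
grip_width: 0.011
gripper_force: 30.0
```

Call:
drive_tool(steps=[{"linear": [0,0,-1],"twist": [0,0,0],"gripper": 0},{"linear": [0,0,-2],"twist": [0,0,0],"gripper": 0},{"linear": [0,0,-2],"twist": [0,0,0],"gripper": 0}])

```text
time_s: 11.88
position: [0.5847, 0.0162, 0.1358]
ee_rot: [3.141, 0.0, 2.805]
force: [0.3, -0.3, -0.6]
grip_width: 0.0109
gripper_force: 30.0
```

Call:
drive_tool(steps=[{"linear": [0,0,-0.7],"twist": [0,0,0],"gripper": 0},{"linear": [0,0,-1.4],"twist": [0,0,0],"gripper": 0},{"linear": [0,0,-1.4],"twist": [0,0,0],"gripper": 0}])

```text
time_s: 12.25
position: [0.5848, 0.0162, 0.1356]
ee_rot: [3.141, 0.001, 2.805]
force: [-5.7, 0.4, 13.5]
grip_width: 0.0108
gripper_force: 30.0
```

The die met the ledge at the expected height with 13 N. Letting go of it.

Call:
drive_tool(steps=[{"linear": [0,0,1],"twist": [0,0,0],"gripper": 0},{"linear": [0,0,1],"twist": [0,0,0],"gripper": 0.4},{"linear": [0,0,1],"twist": [0,0,0],"gripper": 0.5},{"linear": [0,0,1],"twist": [0,0,0],"gripper": 0.5},{"linear": [0,0,45],"twist": [0,0,0],"gripper": 0.7},{"linear": [0,0,85],"twist": [0,0,0],"gripper": 1},{"linear": [15,-6,85],"twist": [0,0,0],"gripper": 1},{"linear": [38,-15,85],"twist": [0,0,0],"gripper": 1},{"linear": [38,-15,85],"twist": [0,0,0],"gripper": 1}])

```text
time_s: 13.38
position: [0.6234, 0.0001, 0.218]
ee_rot: [-3.14, -0.0, 2.804]
force: [-1.2, 0.4, -0.9]
grip_width: 0.0864
gripper_force: 0.0
```

Run:
```python
from h import *
s=env.get_state(); print(s["position"],s["force"],s["grip_width"])
w=snap("wrist","w7"); g=w["pixels"].astype(int)
# die face: circle r17 at z .152, bolt top at z .178: brass test along both
yl=lambda p:(p[...,0]-p[...,2]>60)
c=np.array([.585,.0158])
u,v=proj(w,[[*c,.178]])[0]; print("pred bolt top",u,v)
m=np.zeros(g.shape[:2],np.uint8); x0,y0=int(u)-16,int(v)-16; m[y0:y0+33,x0:x0+33]=yl(g)[y0:y0+33,x0:x0+33]
n,l,st,ce=cv2.connectedComponentsWithStats(m)
for i in range(1,n): 
  if st[i,4]>20: print(st[i],ce[i],)
print("pred base/mid",proj(w,[[*c,.152],[*c,.165]]))
for i,r in enumerate(range(y0-10,y0+34,2)): print(r,''.join('Y' if yl(g[r,x]) else ('#' if g[r,x].sum()>420 else ('+' if g[r,x].sum()>200 else '.')) for x in range(x0-20,x0+54)))
```

```text
[6.23374778e-01 1.35722098e-04 2.18037606e-01] [-1.20337922  0.36216569 -0.8597628 ] 0.08638579891841258
pred bolt top 289.3606021069048 154.28402595563333
[280 144  20  21 318] [289.38050314 153.79245283]
pred base/mid [[289.04341867 148.81812117]
 [289.19344943 151.40323266]]
128 YYYYYYYYYY+++#################################################YYYYYYYYYYYY
130 YYYYYYYYY++#####################################################YYYYYYYYYY
132 YYYYYYYY++#########################+...+#########################YYYYYYYYY
134 YYYYYYY++#########################+....++#########################YYYYYYYY
136 YYYYYY++###########################++++############################YYYYYYY
138 YYYYYY+############################################################YYYYYYY
140 YYYYY++#####+######++....+######################+++++###############YYYYYY
142 YYYYY+####+++++++++++.....++++##++++++++#######++....+##############YYYYYY
144 YYYYY+####++++++++++++...++++++..YYYYYYYY++#####++..+################YYYYY
146 YYYYY++###++++++++++++++++++++YYYYYYYYYYYYY++########################YYYYY
148 YYYYY+####+++++++++++++++++
[... 216 characters left out ...]
#####+#######++++++++YYYYYYYYYYYYYYYYYYYY#####################YYYYYY
156 YYYYY++####+#+####++.....++YYYYYYYYYYYYYYYYYYYY#++++################YYYYYY
158 YYYYYY+#####+#####++.....+++YYYYYYYYYYYYYYYYYY++....+##############YYYYYYY
160 YYYYYYY+####+++####+++++++#++YYYYYYYYYYYYYYYY###+..++##############YYYYYYY
162 YYYYYYYY+#####++#############++YYYYYYYYYYY+#######################YYYYYYYY
164 YYYYYYYYY+#####+++#############+++YYYY++#########################YYYYYYYYY
166 YYYYYYYYYY+#####+++########+####++....+########################YYYYYYYYYYY
168 YYYYYYYYYYY++#####+++############+++.++#######################YYYYYYYYYYYY
170 YYYYYYYYYYYYY++######+++++########+#########################+YYYYYYYYYYYYY
```

The die is seated upright, with its bolt top within 1 px of the prediction. Next is the ring.

Call:
drive_tool(steps=[{"linear": [-30,54,10],"twist": [0,0,0],"gripper": 1},{"linear": [-60,108,0],"twist": [0,0,0],"gripper": 1},{"linear": [-87,160,-20],"twist": [0,0,0],"gripper": 1},{"linear": [-116,210,-40],"twist": [0,0,0],"gripper": 1},{"linear": [-145,263,-60],"twist": [0,0,0],"gripper": 1},{"linear": [-145,263,-60],"twist": [0,0,0],"gripper": 1},{"linear": [-145,263,-60],"twist": [0,0,0],"gripper": 1}])

```text
time_s: 14.3
position: [0.477, 0.2639, 0.159]
ee_rot: [-3.141, -0.0, 2.806]
force: [-0.2, -0.9, -0.4]
grip_width: 0.0918
gripper_force: 0.0
```

```bash
cat > ring.py <<'E'
from h import *
def ringfit(d,z=.021,r=.0325):
    p=d["pixels"].astype(int); m=((p[...,0]>70)&(p[...,1]<60)&(p[...,2]<60)&(p[...,0]>2*p[...,1])).astype(np.uint8)
    n,l,st,c=cv2.connectedComponentsWithStats(m); i=1+np.argmax(st[1:,4]); print(st[i],c[i])
    return l==i
E
python3 - <<'E'
from ring import *
a=load("a"); print("brush",at_z(a,362,220,.004),at_z(a,326,275,.004))
s=env.get_state(); print(s["position"],s["q"].round(2),s["grip_width"])
w=snap("wrist","w8"); m=ringfit(w).astype(np.uint8)
# match: best centre so that hull of projected cylinder overlaps mask hull
cs,_=cv2.findContours(m,cv2.RETR_EXTERNAL,cv2.CHAIN_APPROX_NONE); H=np.zeros_like(m); cv2.fillPoly(H,[cv2.convexHull(max(cs,key=len))],1)
A=np.radians(np.arange(0,360,10)); best=[]
for x in np.arange(.425,.456,.0005):
  for y in np.arange(.262,.292,.0005):
    P=np.array([[x+.0325*np.cos(t),y+.0325*np.sin(t),z] for t in A for z in (0,.021)])
    R=np.zeros_like(m); cv2.fillPoly(R,[cv2.convexHull(proj(w,P).round().astype(np.int32))],1)
    best.append(((R&H).sum()/(R|H).sum(),x,y))
print(sorted(best)[::-1][:3])
E
```

```text
brush [0.42412728 0.13612293 0.004     ] [0.59114488 0.14863862 0.004     ]
[0.47701948 0.26385423 0.15901095] [-0.89  0.36  0.38  1.85 -0.16  0.96  0.8 ] 0.09180708027328933
[ 249  102   76   75 3889] [286.35947544 138.80354847]
[(np.float64(0.9523206751054852), np.float64(0.439), np.float64(0.277)), (np.float64(0.9517691659646167), np.float64(0.4395), np.float64(0.278)), (np.float64(0.9511681751210271), np.float64(0.44), np.float64(0.2775))]
```

Call:
drive_tool(steps=[{"linear": [-37.5,13.6,0],"twist": [0,0,0],"gripper": 1},{"linear": [-37.5,13.6,-55],"twist": [0,0,0],"gripper": 1},{"linear": [-37.5,13.6,-110],"twist": [0,0,0],"gripper": 1},{"linear": [-37.5,13.6,-155],"twist": [0,0,0],"gripper": 1},{"linear": [-37.5,13.6,-168],"twist": [0,0,0],"gripper": 1},{"linear": [-37.5,13.6,-171],"twist": [0,0,0],"gripper": 1},{"linear": [-37.5,13.6,-171],"twist": [0,0,0],"gripper": 1}])

```text
time_s: 15.22
position: [0.4414, 0.2781, -0.0103]
ee_rot: [3.14, 0.001, 2.804]
force: [0.0, 1.2, 0.5]
grip_width: 0.0918
gripper_force: 0.0
```

Call:
drive_tool(steps=[{"linear": [0,0,-1.5],"twist": [0,0,0],"gripper": 1},{"linear": [0,0,-3],"twist": [0,0,0],"gripper": 1},{"linear": [0,0,-3],"twist": [0,0,0],"gripper": 1}])

```text
time_s: 15.6
position: [0.4401, 0.278, -0.0144]
ee_rot: [3.141, 0.0, 2.805]
force: [-1.1, -0.3, 0.0]
grip_width: 0.0914
gripper_force: 0.0
```

Tips are now about 6 mm above the table. Two mm lower, then close.

Call:
drive_tool(steps=[{"linear": [-0.5,0,-2],"twist": [0,0,0],"gripper": 1},{"linear": [-0.5,0,-2],"twist": [0,0,0],"gripper": 0.5},{"linear": [-0.5,0,-2],"twist": [0,0,0],"gripper": 0.5},{"linear": [-0.5,0,-2],"twist": [0,0,0],"gripper": 0.5},{"linear": [-0.5,0,-2],"twist": [0,0,0],"gripper": 0.5}])

```text
time_s: 16.23
position: [0.4397, 0.2778, -0.0167]
ee_rot: [3.142, 0.0, 2.805]
force: [-0.4, 0.3, -0.6]
grip_width: 0.0647
gripper_force: 30.0
```

Call:
drive_tool(steps=[{"linear": [0,0,50],"twist": [0,0,0],"gripper": 0.5},{"linear": [0,0,110],"twist": [0,0,0],"gripper": 0.5},{"linear": [0,0,170],"twist": [0,0,0],"gripper": 0.5},{"linear": [10,-18,225],"twist": [0,0,0],"gripper": 0.5},{"linear": [35,-63,230],"twist": [0,0,0],"gripper": 0.5},{"linear": [63,-115,230],"twist": [0,0,0],"gripper": 0.5},{"linear": [92,-166,230],"twist": [0,0,0],"gripper": 0.5},{"linear": [120,-216,230],"twist": [0,0,0],"gripper": 0.5},{"linear": [145.3,-262,230],"twist": [0,0,0],"gripper": 0.5},{"linear": [145.3,-262,230],"twist": [0,0,0],"gripper": 0.5},{"linear": [145.3,-262,230],"twist": [0,0,0],"gripper": 0.5}])

```text
time_s: 17.6
position: [0.5844, 0.0162, 0.2129]
ee_rot: [3.142, -0.001, 2.804]
force: [-0.0, 0.8, -1.6]
grip_width: 0.0644
gripper_force: 30.0
```

```bash
cat > st.py <<'E'
from rig import env
s=env.get_state(); print(s["time_s"],s["position"].round(4),s["ee_rot"].round(3),"F",s["force"].round(1),"T",s["ft_torque"].round(3),"q7",s["q"][6].round(2),"tau7",s["effort"][6].round(3),s["grip_width"].round(4))
E
python3 st.py
python3 - <<'E'
# are pins visible from below? check steel-coloured pixels no - just compare held ring position in wrist view
from ring import *
w=snap("wrist","w9"); m=ringfit(w).astype(np.uint8); s=env.get_state(); P0=s["position"]
cs,_=cv2.findContours(m,cv2.RETR_EXTERNAL,cv2.CHAIN_APPROX_NONE); c=max(cs,key=len)[:,0]
print("top edge px",c[c[:,1].argmin()], "pred front edge",proj(w,[P0+[-.944*.0325,.33*.0325,.0167],P0+[-.944*.0325,.33*.0325,.0377]]))
E
```

```text
[ 209  192  155   95 9865] [285.47156614 242.84612266]
top edge px [274 192] pred front edge [[287.6145324  190.70864645]
 [287.87303679 203.05653755]]Traceback (most recent call last):
  File "st.py", line 2, in <module>
    s=env.get_state(); print(s["time_s"],s["position"].round(4),s["ee_rot"].round(3),"F",s["force"].round(1),"T",s["ft_torque"].round(3),"q7",s["q"][6].round(2),"tau7",s["effort"][6].round(3),s["grip_width"].round(4))
                                                                                                                                                                                                ^^^^^^^^^^^^^^^^^^^^^
AttributeError: 'float' object has no attribute 'round'
```

Call:
drive_tool(steps=[{"linear": [0.5,-0.4,-30],"twist": [0,0,0],"gripper": 0.5},{"linear": [0.5,-0.4,-55],"twist": [0,0,0],"gripper": 0.5},{"linear": [0.5,-0.4,-74],"twist": [0,0,0],"gripper": 0.5},{"linear": [0.5,-0.4,-78],"twist": [0,0,0],"gripper": 0.5},{"linear": [0.5,-0.4,-78],"twist": [0,0,0],"gripper": 0.5},{"linear": [0.5,-0.4,-78],"twist": [0,0,0],"gripper": 0.5}])

```text
time_s: 18.4
position: [0.5859, 0.0158, 0.1362]
ee_rot: [3.141, 0.001, 2.805]
force: [-0.1, -0.8, -0.8]
grip_width: 0.0644
gripper_force: 30.0
```

Call:
drive_tool(steps=[{"linear": [0,0,-2],"twist": [0,0,0],"gripper": 0.5},{"linear": [0,0,-3.5],"twist": [0,0,0],"gripper": 0.5},{"linear": [0,0,-3.5],"twist": [0,0,0],"gripper": 0.5}])

```text
time_s: 18.77
position: [0.5853, 0.0153, 0.1318]
ee_rot: [-3.142, -0.0, 2.805]
force: [-0.4, -0.0, -1.4]
grip_width: 0.0644
gripper_force: 30.0
```

```bash
sed -i 's/s\["grip_width"\].round(4)/s["grip_width"]/' st.py; python3 st.py
```

```text
18.775 [0.5853 0.0153 0.1318] [-3.142 -0.     2.805] F [-0.4 -0.  -1.4] T [ 0.046  0.014 -0.019] q7 1.37 tau7 0.01 0.06442168542370101
```

Continuing down in small steps until contact.

Call:
drive_tool(steps=[{"linear": [0,0.3,-1],"twist": [0,0,0],"gripper": 0.5},{"linear": [0,0.3,-2],"twist": [0,0,0],"gripper": 0.5},{"linear": [0,0.3,-2],"twist": [0,0,0],"gripper": 0.5}])

```text
time_s: 19.15
position: [0.5853, 0.0157, 0.1297]
ee_rot: [-3.142, -0.0, 2.805]
force: [-0.4, -0.1, -1.4]
grip_width: 0.0645
gripper_force: 30.0
```

Call:
drive_tool(steps=[{"linear": [0,0,-1],"twist": [0,0,0],"gripper": 0.5},{"linear": [0,0,-2],"twist": [0,0,0],"gripper": 0.5},{"linear": [0,0,-2],"twist": [0,0,0],"gripper": 0.5}])

```text
time_s: 19.52
position: [0.5856, 0.0156, 0.1283]
ee_rot: [3.141, 0.0, 2.805]
force: [-1.3, -0.4, 4.0]
grip_width: 0.0647
gripper_force: 30.0
```

Call:
drive_tool(steps=[{"linear": [0,0,-1],"twist": [0,0,0],"gripper": 0.5},{"linear": [0,0,-2],"twist": [0,0,0],"gripper": 0.5},{"linear": [0,0,-2],"twist": [0,0,0],"gripper": 0.5}])

```text
time_s: 19.9
position: [0.5859, 0.0156, 0.1278]
ee_rot: [3.14, 0.001, 2.805]
force: [-7.1, 0.8, 20.2]
grip_width: 0.0647
gripper_force: 30.0
```

The pins landed about 5.1 mm below the rim, roughly 17–20° past the threads' high ends. So the gap centres are about 40° counter-clockwise. I'll lift, turn and lower.

Call:
drive_tool(steps=[{"linear": [-0.5,0,5],"twist": [0,0,0],"gripper": 0.5},{"linear": [-0.5,0,5],"twist": [0,0,0.18],"gripper": 0.5},{"linear": [-0.5,0,5],"twist": [0,0,0.36],"gripper": 0.5},{"linear": [-0.5,0,5],"twist": [0,0,0.54],"gripper": 0.5},{"linear": [-0.5,0,5],"twist": [0,0,0.7],"gripper": 0.5},{"linear": [-0.5,0,5],"twist": [0,0,0.7],"gripper": 0.5},{"linear": [-0.5,0,3],"twist": [0,0,0.7],"gripper": 0.5},{"linear": [-0.5,0,1],"twist": [0,0,0.7],"gripper": 0.5},{"linear": [-0.5,0,1],"twist": [0,0,0.7],"gripper": 0.5}])

```text
time_s: 21.02
position: [0.5847, 0.0158, 0.1265]
ee_rot: [3.142, -0.001, -2.779]
force: [0.2, 0.2, -0.7]
grip_width: 0.0645
gripper_force: 30.0
```

Call:
drive_tool(steps=[{"linear": [0,0,-1],"twist": [0,0,0],"gripper": 0.5},{"linear": [0,0,-2],"twist": [0,0,0],"gripper": 0.5},{"linear": [0,0,-2],"twist": [0,0,0],"gripper": 0.5}])

```text
time_s: 21.4
position: [0.5848, 0.0157, 0.1247]
ee_rot: [3.142, -0.0, -2.779]
force: [0.5, 0.7, -0.9]
grip_width: 0.0646
gripper_force: 30.0
```

```bash
python3 st.py
```

```text
21.4 [0.5848 0.0157 0.1247] [ 3.142 -0.    -2.779] F [ 0.5  0.7 -0.9] T [0.047 0.02  0.012] q7 1.97 tau7 0.001 0.0645927829173617
```

Call:
drive_tool(steps=[{"linear": [0,0,-2],"twist": [0,0,0],"gripper": 0.5},{"linear": [0,0,-3.5],"twist": [0,0,0],"gripper": 0.5},{"linear": [0,0,-3.5],"twist": [0,0,0],"gripper": 0.5}])

```text
time_s: 21.78
position: [0.5848, 0.0157, 0.1211]
ee_rot: [3.142, -0.0, -2.778]
force: [-0.4, 0.3, -2.5]
grip_width: 0.065
gripper_force: 30.0
```

Call:
drive_tool(steps=[{"linear": [0,0,-1],"twist": [0,0,0],"gripper": 0.5},{"linear": [0,0,-2],"twist": [0,0,0],"gripper": 0.5},{"linear": [0,0,-2.4],"twist": [0,0,0],"gripper": 0.5},{"linear": [0,0,-2.4],"twist": [0,0,0],"gripper": 0.5}])

```text
time_s: 22.28
position: [0.585, 0.0157, 0.1193]
ee_rot: [3.141, 0.0, -2.779]
force: [-1.9, -0.1, 5.2]
grip_width: 0.0647
gripper_force: 30.0
```

```bash
python3 st.py
```

```text
22.275 [0.585  0.0157 0.1193] [ 3.141  0.    -2.779] F [-1.9 -0.1  5.2] T [0.065 0.514 0.048] q7 1.98 tau7 -0.0 0.0646572968519085
```

The ring dropped and rests on the die at exactly the expected height. Turning clockwise.

Call:
drive_tool(steps=[{"linear": [0,0,0.2],"twist": [0,0,-0.1],"gripper": 0.5},{"linear": [0,0,0.2],"twist": [0,0,-0.2],"gripper": 0.5},{"linear": [0,0,0.2],"twist": [0,0,-0.3],"gripper": 0.5},{"linear": [0,0,0.2],"twist": [0,0,-0.4],"gripper": 0.5}])

```text
time_s: 22.78
position: [0.5853, 0.0156, 0.1194]
ee_rot: [3.142, 0.001, 3.101]
force: [0.4, 0.4, 0.6]
grip_width: 0.0647
gripper_force: 30.0
```

```bash
python3 st.py
```

```text
22.775 [0.5853 0.0156 0.1194] [3.142e+00 1.000e-03 3.101e+00] F [0.4 0.4 0.6] T [-0.033  0.017  0.038] q7 1.63 tau7 1.405 0.06474527164024164
```

Call:
drive_tool(steps=[{"linear": [0,0,0],"twist": [0,0,-0.05],"gripper": 0.5},{"linear": [0,0,0],"twist": [0,0,-0.1],"gripper": 0.5}])

```text
time_s: 23.02
position: [0.5853, 0.0157, 0.1193]
ee_rot: [3.142, 0.001, 3.003]
force: [0.6, -0.3, 2.0]
grip_width: 0.0646
gripper_force: 30.0
```

```bash
python3 st.py
```

```text
23.025 [0.5853 0.0157 0.1193] [3.142e+00 1.000e-03 3.003e+00] F [ 0.6 -0.3  2. ] T [-0.002  0.01   0.002] q7 1.55 tau7 0.675 0.06457086518174013
```

Call:
drive_tool(steps=[{"linear": [0,0,0],"twist": [0,0,-0.02],"gripper": 0.5},{"linear": [0,0,0],"twist": [0,0,-0.04],"gripper": 0.5}])

```text
time_s: 23.28
position: [0.5853, 0.0157, 0.1193]
ee_rot: [3.141, 0.001, 2.964]
force: [-0.5, -0.6, 2.2]
grip_width: 0.0645
gripper_force: 30.0
```

```bash
python3 st.py
```

```text
23.275 [0.5853 0.0157 0.1193] [3.141e+00 1.000e-03 2.964e+00] F [-0.5 -0.6  2.2] T [ 0.012 -0.072 -0.033] q7 1.52 tau7 0.248 0.06453997545281379
```

Call:
drive_tool(steps=[{"linear": [0,0,0],"twist": [0,0,-0.02],"gripper": 0.5},{"linear": [0,0,0],"twist": [0,0,-0.04],"gripper": 0.5}])

```text
time_s: 23.52
position: [0.5852, 0.0157, 0.1193]
ee_rot: [3.141, 0.001, 2.924]
force: [0.3, -0.6, 3.9]
grip_width: 0.0646
gripper_force: 30.0
```

```bash
python3 st.py
```

```text
23.525 [0.5852 0.0157 0.1193] [3.141e+00 1.000e-03 2.924e+00] F [ 0.3 -0.6  3.9] T [-0.013 -0.074  0.05 ] q7 1.48 tau7 0.253 0.0646191255855629
```

Call:
drive_tool(steps=[{"linear": [0,0,0],"twist": [0,0,-0.025],"gripper": 0.5},{"linear": [0,0,0],"twist": [0,0,-0.05],"gripper": 0.5}])

```text
time_s: 23.78
position: [0.5851, 0.0157, 0.1193]
ee_rot: [3.141, 0.0, 2.873]
force: [0.4, -0.1, 4.3]
grip_width: 0.0644
gripper_force: 30.0
```

```bash
python3 st.py
```

```text
23.775 [0.5851 0.0157 0.1193] [3.141 0.    2.873] F [ 0.4 -0.1  4.3] T [-0.001 -0.048 -0.019] q7 1.44 tau7 0.312 0.06436770390073633
```

Call:
drive_tool(steps=[{"linear": [0,0,0],"twist": [0,0,-0.02],"gripper": 0.5},{"linear": [0,0,0],"twist": [0,0,-0.04],"gripper": 0.5}])

```text
time_s: 24.02
position: [0.585, 0.0157, 0.1193]
ee_rot: [3.141, 0.0, 2.833]
force: [0.2, -1.0, 5.2]
grip_width: 0.0646
gripper_force: 30.0
```

```bash
python3 st.py
```

```text
24.025 [0.585  0.0157 0.1193] [3.141 0.    2.833] F [ 0.2 -1.   5.2] T [-0.018  0.023  0.045] q7 1.4 tau7 0.232 0.06462792793584646
```

Call:
drive_tool(steps=[{"linear": [0,0,0.2],"twist": [0,0,-0.025],"gripper": 0.5},{"linear": [0,0,0.2],"twist": [0,0,-0.05],"gripper": 0.5}])

```text
time_s: 24.28
position: [0.5849, 0.0157, 0.1193]
ee_rot: [-3.142, -0.0, 2.783]
force: [0.7, -0.3, 4.8]
grip_width: 0.0646
gripper_force: 30.0
```

```bash
python3 st.py
```

```text
24.275 [0.5849 0.0157 0.1193] [-3.142 -0.     2.783] F [ 0.7 -0.3  4.8] T [-0.1   -0.022  0.042] q7 1.36 tau7 0.314 0.06458787316400157
```

Call:
drive_tool(steps=[{"linear": [0,0,0],"twist": [0,0,-0.02],"gripper": 0.5},{"linear": [0,0,0],"twist": [0,0,-0.04],"gripper": 0.5}])

```text
time_s: 24.52
position: [0.5848, 0.0157, 0.1193]
ee_rot: [-3.142, -0.0, 2.743]
force: [0.3, -0.5, 3.4]
grip_width: 0.0649
gripper_force: 30.0
```

```bash
python3 st.py
```

```text
24.525 [0.5848 0.0157 0.1193] [-3.142 -0.     2.743] F [ 0.3 -0.5  3.4] T [ 0.013 -0.032  0.027] q7 1.33 tau7 0.237 0.06486844774987807
```

Call:
drive_tool(steps=[{"linear": [0,0,0.2],"twist": [0,0,-0.025],"gripper": 0.5},{"linear": [0,0,0.2],"twist": [0,0,-0.05],"gripper": 0.5}])

```text
time_s: 24.78
position: [0.5847, 0.0157, 0.1193]
ee_rot: [-3.141, -0.0, 2.693]
force: [-0.4, 0.8, 2.3]
grip_width: 0.0647
gripper_force: 30.0
```

```bash
python3 st.py
```

```text
24.775 [0.5847 0.0157 0.1193] [-3.141 -0.     2.693] F [-0.4  0.8  2.3] T [-0.039 -0.074  0.087] q7 1.29 tau7 0.322 0.0646532220787141
```

Call:
drive_tool(steps=[{"linear": [0,0,0],"twist": [0,0,-0.02],"gripper": 0.5},{"linear": [0,0,0],"twist": [0,0,-0.04],"gripper": 0.5}])

```text
time_s: 25.02
position: [0.5847, 0.0157, 0.1194]
ee_rot: [-3.141, -0.0, 2.653]
force: [-0.0, -1.0, 0.3]
grip_width: 0.0643
gripper_force: 30.0
```

```bash
python3 st.py
```

```text
25.025 [0.5847 0.0157 0.1194] [-3.141 -0.     2.653] F [-0.  -1.   0.3] T [-0.035 -0.11   0.052] q7 1.25 tau7 0.228 0.0643017734922224
```

Call:
drive_tool(steps=[{"linear": [0,0,0],"twist": [0,0,-0.02],"gripper": 0.5},{"linear": [0,0,0],"twist": [0,0,-0.04],"gripper": 0.5}])

```text
time_s: 25.28
position: [0.5848, 0.0157, 0.1193]
ee_rot: [-3.141, -0.0, 2.613]
force: [0.1, -0.4, -0.6]
grip_width: 0.0643
gripper_force: 30.0
```

```bash
python3 st.py
```

```text
25.275 [0.5848 0.0157 0.1193] [-3.141 -0.     2.613] F [ 0.1 -0.4 -0.6] T [-0.017 -0.057  0.082] q7 1.22 tau7 0.187 0.06430794681157469
```

Call:
drive_tool(steps=[{"linear": [0,0,0],"twist": [0,0,-0.02],"gripper": 0.5},{"linear": [0,0,0],"twist": [0,0,-0.04],"gripper": 0.5}])

```text
time_s: 25.52
position: [0.5848, 0.0156, 0.1193]
ee_rot: [-3.141, -0.0, 2.573]
force: [0.4, -0.6, -2.8]
grip_width: 0.0643
gripper_force: 30.0
```

```bash
python3 st.py
```

```text
25.525 [0.5848 0.0156 0.1193] [-3.141 -0.     2.573] F [ 0.4 -0.6 -2.8] T [-0.117 -0.203  0.146] q7 1.19 tau7 0.108 0.06426896805082298
```

Torque is starting to rise (0.15) and the ring is pulling down. Smaller steps now.

Call:
drive_tool(steps=[{"linear": [0,0,-0.2],"twist": [0,0,-0.01],"gripper": 0.5},{"linear": [0,0,-0.2],"twist": [0,0,-0.02],"gripper": 0.5}])

```text
time_s: 25.78
position: [0.5848, 0.0156, 0.1193]
ee_rot: [-3.142, -0.0, 2.554]
force: [-0.4, -0.6, -0.0]
grip_width: 0.0641
gripper_force: 30.1
```

```bash
python3 st.py
```

```text
25.775 [0.5848 0.0156 0.1193] [-3.142 -0.     2.554] F [-0.4 -0.6 -0. ] T [-0.083 -0.008  0.247] q7 1.17 tau7 -0.088 0.06408755536469649
```

Call:
drive_tool(steps=[{"linear": [0,0,0],"twist": [0,0,-0.01],"gripper": 0.5},{"linear": [0,0,0],"twist": [0,0,-0.01],"gripper": 0.5}])

```text
time_s: 26.02
position: [0.5849, 0.0157, 0.1193]
ee_rot: [-3.142, -0.0, 2.544]
force: [-0.6, -1.2, -1.4]
grip_width: 0.0647
gripper_force: 30.0
```

```bash
python3 st.py
```

```text
26.025 [0.5849 0.0157 0.1193] [-3.142 -0.     2.544] F [-0.6 -1.2 -1.4] T [-0.087 -0.001  0.106] q7 1.16 tau7 -0.252 0.06471770719606033
```

Call:
drive_tool(steps=[{"linear": [0,0,0],"twist": [0,0,0],"gripper": 0.5}])

```text
time_s: 26.15
position: [0.5849, 0.0156, 0.1193]
ee_rot: [3.142, -0.0, 2.545]
force: [-0.4, -0.3, -0.1]
grip_width: 0.0645
gripper_force: 30.0
```

```bash
python3 st.py
```

```text
26.15 [0.5849 0.0156 0.1193] [ 3.142 -0.     2.545] F [-0.4 -0.3 -0.1] T [-0.142  0.043  0.176] q7 1.16 tau7 -0.163 0.06452795475996581
```

Call:
drive_tool(steps=[{"linear": [0,0,0],"twist": [0,0,-0.006],"gripper": 0.5}])

```text
time_s: 26.28
position: [0.5849, 0.0157, 0.1193]
ee_rot: [3.142, -0.0, 2.539]
force: [-0.2, 0.1, 0.3]
grip_width: 0.0645
gripper_force: 30.1
```

```bash
python3 st.py
```

```text
26.275 [0.5849 0.0157 0.1193] [ 3.142 -0.     2.539] F [-0.2  0.1  0.3] T [-0.136  0.072  0.243] q7 1.16 tau7 -0.132 0.06452731084052955
```

Call:
drive_tool(steps=[{"linear": [0,0,0],"twist": [0,0,-0.012],"gripper": 0.5}])

```text
time_s: 26.4
position: [0.5849, 0.0157, 0.1193]
ee_rot: [3.142, 0.0, 2.526]
force: [-0.1, -0.2, -0.2]
grip_width: 0.0644
gripper_force: 30.1
```

```bash
python3 st.py
```

```text
26.4 [0.5849 0.0157 0.1193] [3.142 0.    2.526] F [-0.1 -0.2 -0.2] T [-0.13   0.091  0.322] q7 1.15 tau7 -0.071 0.06438571155999469
```

It is snug, about 0.28 N·m over free running. Letting go and backing off.

Call:
drive_tool(steps=[{"linear": [0,0,0],"twist": [0,0,0],"gripper": 1},{"linear": [0,0,0],"twist": [0,0,0],"gripper": 1},{"linear": [0,0,0],"twist": [0,0,0],"gripper": 1},{"linear": [0,0,0],"twist": [0,0,0],"gripper": 1},{"linear": [0,0,40],"twist": [0,0,0],"gripper": 1},{"linear": [0,0,95],"twist": [0,0,0],"gripper": 1},{"linear": [30,-25,110],"twist": [0,0,0],"gripper": 1},{"linear": [30,-25,110],"twist": [0,0,0],"gripper": 1},{"linear": [30,-25,110],"twist": [0,0,0],"gripper": 1}])

```text
time_s: 27.52
position: [0.6143, -0.0091, 0.2286]
ee_rot: [-3.141, -0.001, 2.526]
force: [-0.8, 0.5, -1.2]
grip_width: 0.0916
gripper_force: 0.0
```

```bash
python3 st.py
python3 - <<'E'
from h import *
a=snap("scene","a10"); b=snap("side","b10"); w=snap("wrist","w10")
c=lambda d,x,y,h: cv2.resize(d["pixels"][max(y-h,0):y+h,x-h:x+h],(260,260),interpolation=cv2.INTER_CUBIC)
u,v=proj(w,[[.585,.0158,.157]])[0].astype(int)
cv2.imwrite("pics/z.png",np.hstack([c(a,273,200,40),c(b,287,215,40),c(w,u,v,90)])[:,:,::-1])
E
```

```text
27.525 [ 0.6143 -0.0091  0.2286] [-3.141e+00 -1.000e-03  2.526e+00] F [-0.8  0.5 -1.2] T [ 0.006 -0.02   0.004] q7 1.14 tau7 0.032 0.09161284806537535
```

View pics/z.png

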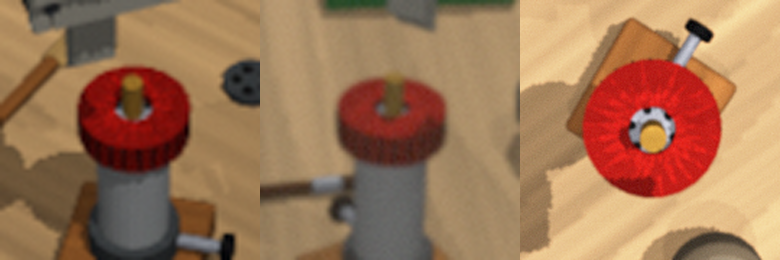

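The ring sits level on the barrel (crop centres around (133,115), (391,120) and (652,128)), with the bolt upright through its hole. The gripper is clear, so I'm handing in.

```bash
python3 -c "
from rig import env
print(env.close_job())"
```

```text
the job is handed in; nothing more can be done
None
```

The largest die is seated bolt up in the recess, and the red ring is screwed down clockwise to about 0.28 N·m above free running and let go; the job was handed in at about 28 s, with no verdict shown.

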